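# Clamp a lino block with a ball-knob screw

## Task

Get the lino block ready for cutting: push it along the wooden clamp board until it is fully home against the back stop, then turn the smooth black ball knob clockwise (seen from above) until the foot under the screw holds the block firmly, with about 14 N. Do not crush the lino by screwing down harder than 24 N, and let go of everything at the end.

Things in the scene. Friction and masses are not known exactly. Their poses are not given: they have to be found in the camera images.
- clamp: Wooden clamp board fixed to the table, 235 x 132 mm, 12 mm thick, with a back stop (up to 42 mm) across its far end. x axis: along the board toward the stop; z up. Origin: table height, under the middle of the stop's front face; the board runs from x -190 to +45 mm. Two side guides 14 mm high (x -100 to 0) leave a channel 96 mm wide, centred on y = 0.
- stop_face (a point): Middle of the back stop's front face, 23 mm above the table, on the board's centre line: the face the end of the block must touch.
- lino_block: Brown lino block, 90 x 120 x 22 mm, 0.13 to 0.27 kg, loose, flat on the board (top 34 mm above the table), its length (own y axis) along the clamp's x axis. Origin: centre of its underside. Starts 25 to 55 mm short of the stop; home, its end touches the stop face and its origin is at clamp x = -60 mm. It slides with 1 to 2 N; a push of 5 to 8 N seats it.
- foot: Steel foot, 26 mm across, under the knob; origin: centre of its underside; starts 2.4 to 5 mm over the block's top level. Turning clockwise from above lowers it 4.8 mm per radian against 0.14 N m of dry friction (which may also hold it still, or pull back, when the hand stops). Sprung: after touching, each radian adds 29 N, each newton 0.0048 N m; 14 N comes 0.49 rad after touching.
- ball_center (a point): Centre of the smooth black ball knob, 44 mm across, on a steel neck over the end of the grey iron arm that overhangs from the stop (arm top 84 mm, brass collar 90 mm above the table); 128 mm above the table, at clamp x = -28 mm, y = 0. It only turns about the vertical and stays where left. Slippery (friction about 0.3): held only with the fingers level with its centre and 30 to 40 N.

How it is judged:
By the outcome, as a careful person would: the job done as asked, in the order asked, and still so for the second after the job is handed in, with the robot touching nothing.
It also fails if it takes over 54 s, if anything falls off the work surface, if the arm or the gripper's body presses on something with over 40 N, if the wrist force passes 120 N, or if a joint passes its speed limit or range.

## Robot

A 6-joint arm with a two-finger parallel gripper is mounted at the origin on a cart in front of the work surface, level with it; the furniture and walls round the work are solid. World frame = base frame: x ahead of the robot, y to its left, z up, the work surface at z = 0. Lengths are in m, angles in rad, forces in N, time in s.
With the tool pointing down it reaches from about 0.35 to 0.85 m from the base axis. Payload 8.1 kg.
Tool frame: the origin (TCP) lies at the very end of the fingers, on their centre line; the grasp point (between the pads) lies 19 mm behind it; z points along the fingers, y is the line along which they close (so a half turn about z gives the same grasp; the last joint's range is limited). The gripper opens to 93 mm and grips with 3 to 60 N. Pads are 15 mm wide; open, the fingers measure 128 mm over their backs; the gripper's body (75 mm by 188 mm) begins 65 mm behind the grasp point.
Start: joints at [-1.189, 0.13, 1.488, -0, 1.523, -0.085], TCP at [0.27, -0.536, 0.219] pointing down, gripper open.
Joint ranges: [-2.96, 2.96], [-0.89, 2.26], [0.02, 2.5], [-1.34, 4.48], [0, 2.73], [-2.66, 2.66]. Speed limits (rad/s): [2.39, 2.39, 2.79, 3.14, 3.14, 3.14].

## Interface

Orientations are given as a rotation vector (axis times angle).
In Python, from plant import read_state, eyes, workorder gives the robot as it stands. The module is installed in compiled form; this text tells all that it offers.
- The arm moves only by the tool play_rows, never from a script. Its argument "targets" is one flat list of numbers, 4 for each row, row after row: the shift along the tool's x, y, z in cm, then the turn about the tool's z in degrees. In form: [dx, dy, dz, roll, dx, dy, dz, roll, ...]. A call has 1 to 8 rows; each row is the pose to reach, as a shift and turn from the pose commanded when the call began, along the tool's axes at that moment; what a row does not reach only later rows make up. A row lasts 1/12 s, in which the tool goes at most 41.7 mm and 7.16 degrees, less where a joint would pass 70% of its speed; a pose out of reach is approached as far as the arm can. A call with a gripper value outside its range is refused whole. "grip" is the finger opening in cm, from 0 to 9.3, set as the call begins (left out, the last holds). The fingers move at their own pace and stop on an object; "grip_force" is the grip in N (left out, the last holds). Time passes only in rows, so rows that repeat a pose let the fingers close. It gives the time, the measured TCP pose, the force, the opening and the grip force at its end, in the units of the state.
- read_state(): the state, without advancing time (a new reading comes with each control period).
- eyes.read_camera(name): name is "side" or "top" or "wrist"; returns a dict with "image" (384x512x3 uint8, red, green, blue), "vfov" (degrees; the focal length in pixels is half the picture's height over the tangent of half this angle, whatever the lens; pixels are square), "cx", "cy" (the principal point, pixels), "k1" (the pictures are not rectified: a ray, as slopes to the right and down, at radius r is drawn at 1 + k1 r^2 times it, then the intrinsics apply), "cam_to_world" (4x4, takes a point from camera to world coordinates); the wrist camera has in their place "T_tool_cam" (4x4, takes a point from camera to tool coordinates, whose origin is the TCP and whose axes are the flange's). Camera axes: x right, y up, looking along -z (the intrinsics and any distortion apply to the point x, -y, -z); pixel columns grow to the right and rows downward; lengths in m; the calibration is good to about 2 mm. A picture is of the moment at which its call begins: read the wrist's pose just before it. There is no depth.
- workorder.close_job(): hands the job in; it is judged then, once.
The state is a dict: "t": time; "q": joint angles; "dq": joint speeds; "joint_torque": joint torques, N m; "tool_pos": TCP position; "orientation": TCP orientation; "force": force on the tool from outside, world axes, zero at the start; "wrist_torque": the same for the moment, N m; "opening": finger opening in m; "gripper_force": force on a finger pad.
Only numpy, scipy, OpenCV 4.12 (cv2) and the standard library are available. Lean on these libraries where they do the work, as an engineer would, in place of code of your own. Each camera call takes 0.05 s, during which the arm holds its last target. There are 200 camera calls.

## Working session

There is one attempt and no reset: what is moved stays moved. The work goes in short steps, Python scripts to look and compute and a tool call to move; the robot and the scene stay as the last step left them, time stands still between calls to the robot, and variables do not carry over. Pictures are saved under pics/ and viewed, at most 10 in all, crops included, and the job is handed in when it is done.

Besides the shell and the picture viewer there is one more tool, called after "Emit:" as name(argument=value, ...), one argument or row to a line, values as JSON. play_rows: Moves the arm, as the interface text tells. Its arguments: {"type":"object","properties":{"targets":{"type":"array"},"grip":{"type":"number"},"grip_force":{"type":"number"}},"required":["targets"]}

```bash
mkdir -p pics; ls; python3 - <<'E'
from plant import read_state, eyes
import cv2,numpy as np
s=read_state();print(s)
ims=[]
for n in("side","top"):
    c=eyes.read_camera(n)
    cv2.imwrite(f"pics/{n}0.png",c["image"][:,:,::-1])
    print(n,c["vfov"],c["cx"],c["cy"],c["k1"],np.round(c["cam_to_world"],3).tolist())
E
```

```text
pics
{'t': 0.0, 'q': array([-1.18936191e+00,  1.31159533e-01,  1.48926672e+00,  1.95180837e-05,
        1.52298746e+00, -8.53744961e-02]), 'dq': array([ 0.00071242,  0.00066255,  0.00132318,  0.00109809, -0.00119548,
       -0.00073555]), 'joint_torque': array([-8.90682531e-04, -5.59839535e+01, -4.91757452e+01,  7.70310801e-02,
        3.56910203e-02, -1.64455219e-04]), 'tool_pos': array([ 0.26985388, -0.53526231,  0.21759531]), 'orientation': array([-3.05465237e+00, -7.26203402e-01,  3.91386397e-04]), 'force': array([0.06435419, 0.167197  , 0.12987359]), 'wrist_torque': array([-0.02236809,  0.03420029,  0.04646843]), 'gripper_force': 0.0, 'opening': 0.0927459652448629}
side 56.962681083236994 258.55094460299784 191.70718437652516 -0.016900126597494913 [[-0.905, 0.237, -0.352, 0.325], [-0.425, -0.497, 0.756, 0.729], [0.004, 0.835, 0.551, 0.566], [0.0, 0.0, 0.0, 1.0]]
top 50.1119639214923 257.47368097608177 196.43641742063053 -0.11482882863394579 [[0.007, 0.988, -0.157, 0.493], [-1.0, 0.007, -0.002, 0.063], [-0.001, 0.157, 0.988, 0.924], [0.0, 0.0, 0.0, 1.0]]
```

View pics/side0.png

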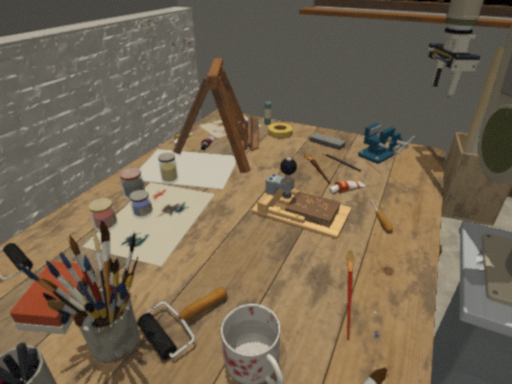

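View pics/top0.png

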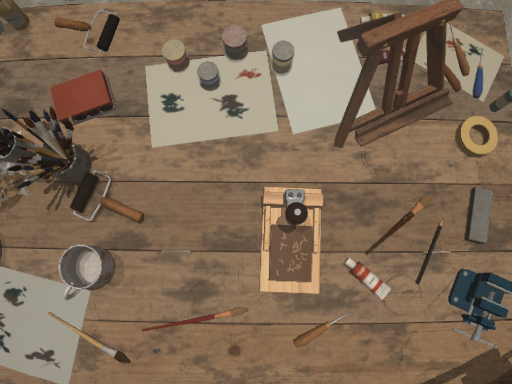

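Side view: clamp at about (300,205), ball at (288,165). Top view: board spans (262..322, 188..293), with the ball at (297,212) and the lino at (291,252); the stop faces away from the robot.

```bash
cat > h.py <<'E'
import numpy as np, cv2
from scipy.spatial.transform import Rotation as R
from plant import read_state, eyes
def cam(n):
    s=read_state(); c=eyes.read_camera(n)
    if "T_tool_cam" in c:
        T=np.eye(4);T[:3,:3]=R.from_rotvec(s["orientation"]).as_matrix();T[:3,3]=s["tool_pos"]
        c["cam_to_world"]=T@c["T_tool_cam"]
    return c
def ray(c,uv):
    f=192/np.tan(np.radians(c["vfov"]/2)); K=np.array([[f,0,c["cx"]],[0,f,c["cy"]],[0,0,1]])
    p=cv2.undistortPoints(np.array([[uv]],float),K,np.array([c["k1"],0,0,0,0]))[0,0]
    M=c["cam_to_world"]; d=M[:3,:3]@[p[0],-p[1],-1]
    return M[:3,3],d/np.linalg.norm(d)
def onz(c,uv,z):
    o,d=ray(c,uv); return o+d*(z-o[2])/d[2]
def tri(rs):
    A=sum(np.eye(3)-np.outer(d,d) for o,d in rs); b=sum((np.eye(3)-np.outer(d,d))@o for o,d in rs)
    return np.linalg.solve(A,b)
def blob(m,near):
    n,l,st,ce=cv2.connectedComponentsWithStats(m.astype(np.uint8))
    k=[i for i in range(1,n) if st[i,4]>40]
    i=min(k,key=lambda i:np.hypot(*(ce[i]-near))); return l==i,ce[i],st[i]
E
python3 - <<'E'
from h import *
cs=cam("side");ct=cam("top")
rs=[]
for c,near in((cs,(288,165)),(ct,(297,212))):
    m=c["image"].max(2)<50
    b,ce,st=blob(m,near);(u,v),r=cv2.minEnclosingCircle(np.argwhere(b)[:,::-1].astype(np.float32))
    print(ce,st,(u,v),r); rs.append(ray(c,(u,v))); print(onz(c,(u,v),.128))
print("ball",tri(rs))
x,y=250,175
cv2.imwrite("pics/t1.png",cv2.resize(ct["image"][y:y+130,x:x+90,::-1],None,fx=4.5,fy=4.5,interpolation=cv2.INTER_CUBIC))
E
```

```text
[288.03508772 166.85380117] [281 160  15  15 171] (288.0, 166.4642791748047) 7.601881980895996
[ 0.5869793 -0.0079141  0.128    ]
[293.23484848 216.0530303 ] [286 203  20  21 132] (295.53570556640625, 212.8482208251953) 10.46377182006836
[ 0.58761937 -0.010218    0.128     ]
ball [ 0.58781547 -0.01034238  0.12656078]
```

View pics/t1.png

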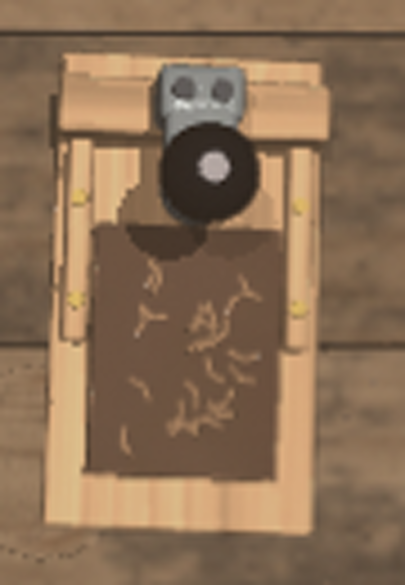

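The crop shows the board's near edge at crop (46,522)-(312,533). The lino corners are at (92,225), (281,232), (274,478) and (86,472), and the clamp is slightly yawed.

```bash
python3 - <<'E'
from h import *
c=cam("top")
P=lambda u,v,z:onz(c,(250+u/4.5,175+v/4.5),z)[:2].round(4)
for n,u,v,z in(("bnl",46,522,.012),("bnr",312,533,.012),("fl",62,55,.012),("fr",321,65,.012),("l fl",92,225,.034),("l fr",281,232,.034),("l nr",274,478,.034),("l nl",86,472,.034),("guideL near",61,340,.026),("guideL far",73,140,.026),("stopbotL",60,133,.042),("stopbotR",330,140,.042)): print(n,P(u,v,z))
E
```

```text
bnl [0.4291 0.0571]
bnr [ 0.4242 -0.0722]
fl [0.6592 0.0505]
fr [ 0.6551 -0.0797]
l fl [0.5719 0.0359]
l fr [ 0.569  -0.0555]
l nr [ 0.4517 -0.051 ]
l nl [0.4542 0.0384]
guideL near [0.5168 0.0505]
guideL far [0.6143 0.0451]
stopbotL [0.6155 0.0517]
stopbotR [ 0.613  -0.0787]
```

```bash
cat >> h.py <<'E'
def go(p,yaw):
    """print move (cm,deg) from measured pose to world TCP p, tool-x yaw (deg), pointing down"""
    s=read_state();M=R.from_rotvec(s["orientation"]).as_matrix()
    d=M.T@(np.array(p)-s["tool_pos"])*100; y=np.degrees(np.arctan2(M[1,0],M[0,0]))
    print("t",round(s["t"],2),"pos",s["tool_pos"].round(4),"yaw",y.round(2),"tilt",M[:,2].round(3),"q6",np.degrees(s["q"][5]).round(1),"op",round(s["opening"],4),"F",s["force"].round(1),"T",s["wrist_torque"].round(2),"gf",round(s["gripper_force"],1))
    print("MOVE",d.round(2),"roll",round(-((yaw-y+180)%360-180),1))
E
```

Emit:
play_rows(
  targets=[37.7,-40.3,1.5,-56,37.7,-40.3,1.5,-56,37.7,-40.3,1.5,-56,37.7,-40.3,1.5,-56,37.7,-40.3,1.5,-56,37.7,-40.3,1.5,-56,37.7,-40.3,1.5,-56,37.7,-40.3,1.5,-56],
  grip=3.0,
)

```text
t: 0.92
tool_pos: [0.3638, -0.2142, 0.2095]
orientation: [2.351, 2.083, 0.0]
force: [0.8, 0.3, 0.0]
opening: 0.0442
gripper_force: 0.0
```

```bash
python3 -c "
from h import *
go((.425,-.0055,.2),178.2)"
```

```text
t 0.92 pos [ 0.3638 -0.2142  0.2095] yaw 83.09 tilt [ 0. -0. -1.] q6 -30.5 op 0.0442 F [0.8 0.3 0. ] T [ 0.03 -0.15  0.03] gf 0.0
MOVE [21.45  3.56  0.95] roll -95.1
```

Emit:
play_rows(
  targets=[21.2,3.6,1.0,-57,21.2,3.6,1.0,-57,21.2,3.6,1.0,-57,21.2,3.6,1.0,-57,21.2,3.6,1.0,-57,21.2,3.6,1.0,-57,21.2,3.6,1.0,-57,21.2,3.6,1.0,-57],
)

```text
t: 1.58
tool_pos: [0.4263, -0.0089, 0.1995]
orientation: [-1.067, -2.955, 0.0]
force: [0.1, -0.0, -0.5]
opening: 0.0299
gripper_force: 0.0
```

Emit:
play_rows(
  targets=[0,0,0,-38.0,0,0,0,-38.0,0,0,0,-38.0,0,0,0,-38.0,0,0,0,-38.0,0,0,0,-38.0,0,0,0,-38.0],
)

```text
t: 2.17
tool_pos: [0.4262, -0.0103, 0.1996]
orientation: [0.059, 3.141, -0.0]
force: [0.3, 0.1, -0.0]
opening: 0.0298
gripper_force: 0.0
```

```bash
python3 -c "
from h import *
go((.425,-.0055,.05),178.2)
c=cam('wrist');cv2.imwrite('pics/w1.png',c['image'][:,:,::-1])"
```

```text
t 2.17 pos [ 0.4262 -0.0103  0.1996] yaw 177.86 tilt [ 0. -0. -1.] q6 -96.1 op 0.0298 F [ 0.3  0.1 -0. ] T [ 0.1  -0.11  0.  ] gf 0.0
MOVE [ 0.14  0.47 14.96] roll -0.3
```

View pics/w1.png

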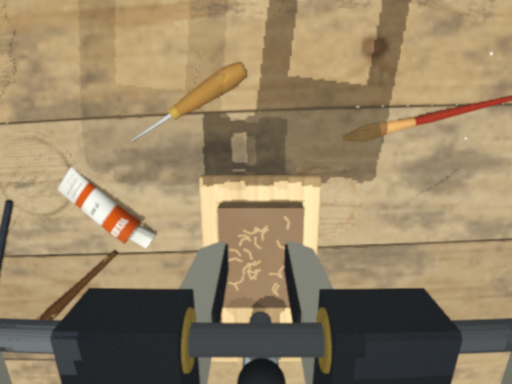

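The wrist view shows the board's near edge at row 180 (columns 201–320), the block's near edge at row 205 (218–303) and the ball at about (262,375).

```bash
python3 -c "
from h import *
c=cam('wrist')
for u,v,z in((201,180,.012),(320,180,.012),(218,204,.034),(303,205,.034),(262,373,.128)): print(onz(c,(u,v),z).round(4))
go((.425,-.0055,.05),178.2)"
```

```text
[ 0.4277 -0.0693  0.012 ]
[0.4329 0.0576 0.012 ]
[ 0.4483 -0.0503  0.034 ]
[0.453  0.0365 0.034 ]
[ 0.5763 -0.0115  0.128 ]
t 2.27 pos [ 0.4263 -0.0103  0.1996] yaw 177.63 tilt [ 0.  0. -1.] q6 -95.9 op 0.0299 F [ 0.1  0.5 -0.4] T [ 0.12 -0.15 -0.01] gf 0.0
MOVE [ 0.15  0.47 14.96] roll -0.6
```

Emit:
play_rows(
  targets=[0.3,0.4,9,-0.6,0.3,0.4,9,-0.6,0.3,0.4,9,-0.6,0.3,0.4,17.9,-0.6,0.3,0.4,17.9,-0.6,0.3,0.4,17.9,-0.6,0.3,0.4,17.9,-0.6],
)

```text
t: 2.85
tool_pos: [0.421, -0.0059, 0.019]
orientation: [-0.047, -3.135, -0.001]
force: [0.2, -0.0, 1.1]
opening: 0.0302
gripper_force: 0.0
```

Emit:
play_rows(
  targets=[-0.5,0,0,0,-1.0,0,0,0,-1.4,0.0,0,0,-1.8,0,0,0,-2.2,0,0,0,-2.6,0,0,0,-2.6,0,0,0],
)

```text
t: 3.43
tool_pos: [0.4505, -0.007, 0.0211]
orientation: [0.045, 3.14, -0.0]
force: [-0.5, -0.4, 0.2]
opening: 0.0298
gripper_force: 0.0
```

```bash
python3 -c "
from h import *
go((.49,-.0075,.02),178.2)"
```

```text
t 3.43 pos [ 0.4505 -0.007   0.0211] yaw 178.35 tilt [ 0.001 -0.    -1.   ] q6 -95.8 op 0.0298 F [-0.5 -0.4  0.2] T [ 0.09 -0.13  0.02] gf 0.0
MOVE [-3.95  0.07  0.12] roll 0.1
```

Emit:
play_rows(
  targets=[-0.4,0,0,0,-0.8,0,0,0,-1.2,0.0,0,0,-1.6,0,0,0,-2.0,0,0,0,-2.4,0,0,0,-2.7,0.0,0,0,-2.9,0.05,0,0],
)

```text
t: 4.1
tool_pos: [0.4789, -0.0074, 0.0206]
orientation: [0.045, 3.141, -0.0]
force: [-0.9, -0.1, 0.6]
opening: 0.0301
gripper_force: 0.7
```

Emit:
play_rows(
  targets=[-0.1,0,0,0,-0.2,0,0,0,-0.3,0.0,0,0],
)

```text
t: 4.35
tool_pos: [0.4814, -0.0073, 0.0206]
orientation: [-0.045, -3.141, -0.0]
force: [-1.7, -0.7, 1.0]
opening: 0.03
gripper_force: 0.7
```

Emit:
play_rows(
  targets=[-0.1,0,0,0,-0.2,0,0,0,-0.3,0.0,0,0],
)

```text
t: 4.6
tool_pos: [0.4845, -0.0074, 0.0206]
orientation: [0.045, 3.141, 0.0]
force: [-0.7, 0.7, 0.6]
opening: 0.0301
gripper_force: 0.6
```

Emit:
play_rows(
  targets=[-0.1,0,0,0,-0.2,0,0,0,-0.2,0.0,0,0],
)

```text
t: 4.85
tool_pos: [0.4867, -0.0075, 0.0206]
orientation: [0.045, 3.141, -0.0]
force: [0.0, 0.4, 0.2]
opening: 0.0298
gripper_force: 0.0
```

Emit:
play_rows(
  targets=[-0.1,0,0,0,-0.2,0,0,0,-0.2,0.0,0,0],
)

```text
t: 5.1
tool_pos: [0.4871, -0.0075, 0.0203]
orientation: [-0.045, -3.138, -0.0]
force: [-7.6, 0.5, 6.0]
opening: 0.0301
gripper_force: 3.7
```

Emit:
play_rows(
  targets=[-0.02,0,0,0,-0.02,0,0,0],
)

```text
t: 5.27
tool_pos: [0.4871, -0.0075, 0.0202]
orientation: [-0.045, -3.138, -0.0]
force: [-8.5, 1.2, 6.6]
opening: 0.0298
gripper_force: 4.2
```

Emit:
play_rows(
  targets=[2.0,0,0,0,2.0,0,0,0,2.0,0,-5,0,2,0,-17,0,2,0,-17,0,2,0,-17,0,2,0,-17,0,2,0,-17,0],
  grip=8.0,
)

```text
t: 5.93
tool_pos: [0.4717, -0.0073, 0.1949]
orientation: [0.045, 3.133, -0.001]
force: [0.1, -0.4, -0.2]
opening: 0.0779
gripper_force: 0.0
```

```bash
python3 -c "
from h import *
go((.5872,-.0102,.19),187)"
```

```text
t 5.93 pos [ 0.4717 -0.0073  0.1949] yaw 178.35 tilt [ 0.009 -0.001 -1.   ] q6 -95.5 op 0.0779 F [ 0.1 -0.4 -0.2] T [ 0.09 -0.2  -0.  ] gf 0.0
MOVE [-11.54   0.05   0.59] roll -8.7
```

Emit:
play_rows(
  targets=[-11.5,0.05,0.3,-8.7,-11.5,0.05,0.3,-8.7,-11.5,0.05,0.3,-8.7,-11.5,0.05,0.3,-8.7,-11.5,0.05,0.3,-8.7,-11.5,0.05,0.3,-8.7],
)

```text
t: 6.43
tool_pos: [0.5825, -0.0097, 0.1855]
orientation: [0.193, -3.132, -0.001]
force: [-0.3, -0.2, -0.7]
opening: 0.08
gripper_force: 0.0
```

```bash
python3 -c "
from h import *
go((.5872,-.0102,.109),187)
ct=cam('top');cw=cam('wrist');cs=cam('side')
im=np.hstack([cv2.resize(cs['image'][100:260,200:400],None,fx=2,fy=2),cv2.resize(cw['image'],(400,320))]);cv2.imwrite('pics/c1.png',im[:,:,::-1])"
```

```text
t 6.43 pos [ 0.5825 -0.0097  0.1855] yaw -172.96 tilt [-0.003  0.    -1.   ] q6 -103.0 op 0.08 F [-0.3 -0.2 -0.7] T [ 0.08 -0.15  0.02] gf 0.0
MOVE [-0.48 -0.11  7.65] roll 0.0
```

View pics/c1.png

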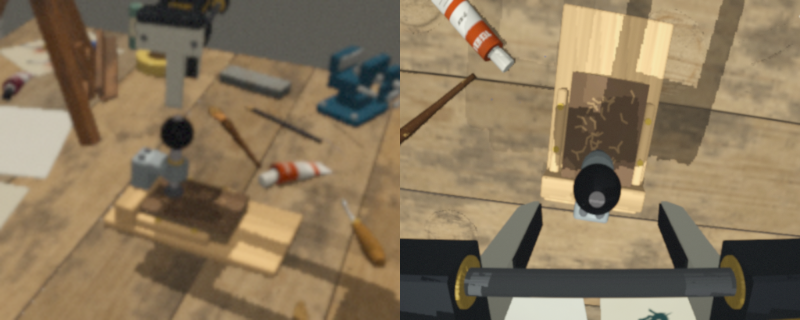

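The left crop shows the block against the stop and the gripper above the ball. In the wrist view on the right the ball is at about (252,226), between the fingers.

```bash
python3 -c "
from h import *
rs=[]
for n,near in(('wrist',(252,226)),('side',(288,165))):
    c=cam(n);b,ce,st=blob(c['image'].max(2)<50,near);(u,v),r=cv2.minEnclosingCircle(np.argwhere(b)[:,::-1].astype(np.float32))
    print(ce,st,u,v,r);rs.append(ray(c,(u,v)));print(onz(c,(u,v),.128).round(4))
print(tri(rs).round(4))
go((.5872,-.0102,.109),187)"
```

```text
[252.23016529 223.16280992] [ 223  195   59   61 2420] 252.09640502929688 224.99867248535156 30.059104919433594
[ 0.5884 -0.0123  0.128 ]
[288.10857143 166.59428571] [281 160  15  15 175] 288.0 166.4642791748047 7.601881980895996
[ 0.587  -0.0079  0.128 ]
[ 0.5889 -0.0122  0.1256]
t 6.68 pos [ 0.5832 -0.0098  0.1883] yaw -172.96 tilt [ 0.001 -0.    -1.   ] q6 -103.0 op 0.08 F [-0.4  0.1 -1. ] T [ 0.06 -0.14  0.04] gf 0.0
MOVE [-0.38 -0.09  7.93] roll 0.0
```

Emit:
play_rows(
  targets=[-0.45,-0.17,0,0,-0.45,-0.17,2,0,-0.45,-0.17,4,0,-0.45,-0.17,6,0,-0.45,-0.17,7.95,0,-0.45,-0.17,7.95,0,-0.45,-0.17,7.95,0],
)

```text
t: 7.27
tool_pos: [0.5874, -0.0109, 0.1074]
orientation: [0.193, -3.133, -0.001]
force: [0.2, -0.3, 0.4]
opening: 0.0799
gripper_force: 0.0
```

Emit:
play_rows(
  targets=[0,0,0,0,0,0,0,0,0,0,0,0,0,0,0,0,0,0,0,0,0,0,0,0],
  grip=3.6,
  grip_force=35,
)

```text
t: 7.77
tool_pos: [0.5885, -0.011, 0.1085]
orientation: [-0.193, 3.135, -0.0]
force: [1.7, -7.3, 0.8]
opening: 0.0448
gripper_force: 4.7
```

```bash
python3 -c "
from h import *
go((.588,-.011,.1085),187)"
```

```text
t 7.77 pos [ 0.5885 -0.011   0.1085] yaw -172.95 tilt [ 0.001 -0.    -1.   ] q6 -103.1 op 0.0448 F [ 1.7 -7.3  0.8] T [-1.45 -0.42 -0.  ] gf 4.7
MOVE [0.05 0.01 0.  ] roll 0.0
```

Emit:
play_rows(
  targets=[0,0,0,0,0,0,0,0,0,0,0,0],
)

```text
t: 8.02
tool_pos: [0.5887, -0.0117, 0.1085]
orientation: [-0.193, 3.135, -0.002]
force: [0.2, -4.5, 3.2]
opening: 0.0431
gripper_force: 35.0
```

Emit:
play_rows(
  targets=[0,-0.05,0,3,0,-0.05,0,6,0,-0.05,0,9,0,-0.05,0,12],
)

```text
t: 8.35
tool_pos: [0.5887, -0.0117, 0.1085]
orientation: [0.14, 3.138, -0.001]
force: [0.1, -3.3, 2.4]
opening: 0.0427
gripper_force: 35.0
```

```bash
cat > r.py <<'E'
from h import *
s=read_state();M=R.from_rotvec(s["orientation"]).as_matrix()
print("t",round(s["t"],2),s["tool_pos"].round(4),"turned",round((187.04-np.degrees(np.arctan2(M[1,0],M[0,0])))%360,2),"Tz",s["wrist_torque"].round(3),"F",s["force"].round(1),"gf",round(s["gripper_force"],1),"op",round(s["opening"],4))
E
python3 r.py
```

```text
t 8.35 [ 0.5887 -0.0117  0.1085] turned 12.14 Tz [-0.526 -0.181  0.1  ] F [ 0.1 -3.3  2.4] gf 35.0 op 0.0427
```

Emit:
play_rows(
  targets=[0,0,0,3,0,0,0,6,0,0,0,9,0,0,0,12],
)

```text
t: 8.68
tool_pos: [0.5887, -0.0117, 0.1086]
orientation: [0.467, 3.106, -0.001]
force: [-1.0, -3.8, 3.1]
opening: 0.0428
gripper_force: 35.0
```

```bash
python3 r.py
```

```text
t 8.68 [ 0.5887 -0.0117  0.1086] turned 24.14 Tz [-0.51  -0.146  0.143] F [-1.  -3.8  3.1] gf 35.0 op 0.0428
```

Emit:
play_rows(
  targets=[0,0,0,3,0,0,0,6],
)

```text
t: 8.85
tool_pos: [0.5886, -0.0117, 0.1085]
orientation: [0.629, 3.077, -0.001]
force: [-0.1, -3.5, 2.4]
opening: 0.0425
gripper_force: 35.0
```

```bash
python3 r.py
```

```text
t 8.85 [ 0.5886 -0.0117  0.1085] turned 30.14 Tz [-0.572 -0.085  0.125] F [-0.1 -3.5  2.4] gf 35.0 op 0.0425
```

Emit:
play_rows(
  targets=[0,0,0,3,0,0,0,6],
)

```text
t: 9.02
tool_pos: [0.5886, -0.0118, 0.1085]
orientation: [0.789, 3.04, -0.001]
force: [-0.0, -4.2, 2.6]
opening: 0.0422
gripper_force: 35.0
```

```bash
python3 r.py
```

```text
t 9.02 [ 0.5886 -0.0118  0.1085] turned 36.14 Tz [-0.656 -0.084  0.14 ] F [-0.  -4.2  2.6] gf 35.0 op 0.0422
```

Emit:
play_rows(
  targets=[0,0,0,3,0,0,0,6],
)

```text
t: 9.18
tool_pos: [0.5886, -0.0118, 0.1085]
orientation: [0.947, 2.995, -0.001]
force: [-0.7, -4.0, 3.4]
opening: 0.0428
gripper_force: 35.0
```

```bash
python3 r.py
```

```text
t 9.18 [ 0.5886 -0.0118  0.1085] turned 42.14 Tz [-0.6   -0.045  0.162] F [-0.7 -4.   3.4] gf 35.0 op 0.0428
```

```bash
cat >> r.py <<'E'
z=[]
for i in range(8):
    eyes.read_camera("wrist"); z.append(read_state()["wrist_torque"][2])
print("static mean",np.mean(z).round(4),"sd",np.std(z).round(4))
E
python3 r.py
```

```text
t 9.18 [ 0.5886 -0.0118  0.1085] turned 42.14 Tz [-0.6   -0.045  0.162] F [-0.7 -4.   3.4] gf 35.0 op 0.0428
static mean -0.0704 sd 0.0204
```

Emit:
play_rows(
  targets=[0,0,0,3,0,0,0,6],
)

```text
t: 9.75
tool_pos: [0.5886, -0.0118, 0.1085]
orientation: [1.1, 2.942, -0.001]
force: [-0.9, -5.7, 5.8]
opening: 0.0426
gripper_force: 35.0
```

```bash
python3 r.py
```

```text
t 9.75 [ 0.5886 -0.0118  0.1085] turned 48.06 Tz [-0.963  0.008  0.172] F [-0.9 -5.7  5.8] gf 35.0 op 0.0426
static mean -0.067 sd 0.0227
```

Emit:
play_rows(
  targets=[0,0,0,3,0,0,0,6],
)

```text
t: 10.32
tool_pos: [0.5886, -0.0118, 0.1085]
orientation: [1.253, 2.88, -0.001]
force: [-1.2, -6.2, 5.1]
opening: 0.043
gripper_force: 35.0
```

```bash
python3 r.py
```

```text
t 10.32 [ 0.5886 -0.0118  0.1085] turned 54.06 Tz [-0.975  0.043  0.211] F [-1.2 -6.2  5.1] gf 35.0 op 0.043
static mean -0.058 sd 0.0439
```

Stopped torque isn't informative, because dry friction holds it. I'll sweep back below contact and forward again, sampling torque while moving.

```bash
sed -i '/^z=\[\]/,$d' r.py; python3 r.py
```

```text
t 10.72 [ 0.5886 -0.0118  0.1085] turned 53.95 Tz [-0.935 -0.024 -0.04 ] F [-1.  -5.9  6.4] gf 35.0 op 0.0426
```

Emit:
play_rows(
  targets=[0,0,0,-2,0,0,0,-4],
)

```text
t: 10.88
tool_pos: [0.5886, -0.0118, 0.1085]
orientation: [1.147, 2.924, -0.0]
force: [-0.3, -5.9, 5.5]
opening: 0.043
gripper_force: 35.0
```

```bash
python3 r.py
```

```text
t 10.88 [ 0.5886 -0.0118  0.1085] turned 49.87 Tz [-0.894 -0.017 -0.098] F [-0.3 -5.9  5.5] gf 35.0 op 0.043
```

Emit:
play_rows(
  targets=[0,0,0,-2,0,0,0,-4],
)

```text
t: 11.05
tool_pos: [0.5886, -0.0118, 0.1085]
orientation: [1.044, 2.962, -0.0]
force: [-0.1, -5.9, 5.3]
opening: 0.0428
gripper_force: 35.0
```

```bash
python3 r.py
```

```text
t 11.05 [ 0.5886 -0.0118  0.1085] turned 45.85 Tz [-0.908 -0.004 -0.068] F [-0.1 -5.9  5.3] gf 35.0 op 0.0428
```

Emit:
play_rows(
  targets=[0,0,0,-2,0,0,0,-4],
)

```text
t: 11.22
tool_pos: [0.5886, -0.0118, 0.1085]
orientation: [0.94, 2.997, -0.0]
force: [-0.1, -5.3, 6.0]
opening: 0.0427
gripper_force: 35.0
```

```bash
python3 r.py
```

```text
t 11.22 [ 0.5886 -0.0118  0.1085] turned 41.85 Tz [-0.863 -0.015 -0.16 ] F [-0.1 -5.3  6. ] gf 35.0 op 0.0427
```

Emit:
play_rows(
  targets=[0,0,0,-2,0,0,0,-4],
)

```text
t: 11.38
tool_pos: [0.5886, -0.0118, 0.1085]
orientation: [0.834, 3.028, -0.0]
force: [-0.1, -5.4, 4.4]
opening: 0.0427
gripper_force: 35.0
```

```bash
python3 r.py
```

```text
t 11.38 [ 0.5886 -0.0118  0.1085] turned 37.85 Tz [-0.828 -0.029 -0.108] F [-0.1 -5.4  4.4] gf 35.0 op 0.0427
```

Emit:
play_rows(
  targets=[0,0,0,-2,0,0,0,-4],
)

```text
t: 11.55
tool_pos: [0.5886, -0.0118, 0.1085]
orientation: [0.728, 3.055, -0.0]
force: [-0.9, -3.9, 5.7]
opening: 0.0427
gripper_force: 35.0
```

```bash
python3 r.py
```

```text
t 11.55 [ 0.5886 -0.0118  0.1085] turned 33.85 Tz [-0.889 -0.014 -0.076] F [-0.9 -3.9  5.7] gf 35.0 op 0.0427
```

Emit:
play_rows(
  targets=[0,0,0,-2,0,0,0,-4],
)

```text
t: 11.72
tool_pos: [0.5886, -0.0117, 0.1085]
orientation: [0.621, 3.079, -0.0]
force: [-0.2, -5.0, 5.5]
opening: 0.0426
gripper_force: 35.0
```

```bash
python3 r.py
```

```text
t 11.72 [ 0.5886 -0.0117  0.1085] turned 29.86 Tz [-0.832 -0.071 -0.198] F [-0.2 -5.   5.5] gf 35.0 op 0.0426
```

Emit:
play_rows(
  targets=[0,0,0,-2,0,0,0,-4],
)

```text
t: 11.88
tool_pos: [0.5886, -0.0117, 0.1085]
orientation: [0.513, 3.099, -0.0]
force: [-0.6, -4.9, 5.0]
opening: 0.0425
gripper_force: 35.0
```

```bash
python3 r.py
```

```text
t 11.88 [ 0.5886 -0.0117  0.1085] turned 25.85 Tz [-0.822 -0.074 -0.114] F [-0.6 -4.9  5. ] gf 35.0 op 0.0425
```

Emit:
play_rows(
  targets=[0,0,0,-2,0,0,0,-4],
)

```text
t: 12.05
tool_pos: [0.5886, -0.0117, 0.1085]
orientation: [0.405, 3.115, -0.0]
force: [-0.8, -4.2, 5.4]
opening: 0.0427
gripper_force: 35.0
```

```bash
python3 r.py
```

```text
t 12.05 [ 0.5886 -0.0117  0.1085] turned 21.86 Tz [-0.815 -0.049 -0.133] F [-0.8 -4.2  5.4] gf 35.0 op 0.0427
```

Emit:
play_rows(
  targets=[0,0,0,3,0,0,0,6],
)

```text
t: 12.22
tool_pos: [0.5886, -0.0117, 0.1085]
orientation: [0.573, 3.088, -0.001]
force: [-1.2, -5.3, 5.2]
opening: 0.0429
gripper_force: 35.0
```

```bash
python3 r.py
```

```text
t 12.22 [ 0.5886 -0.0117  0.1085] turned 28.05 Tz [-0.852 -0.106  0.109] F [-1.2 -5.3  5.2] gf 35.0 op 0.0429
```

Emit:
play_rows(
  targets=[0,0,0,3],
)

```text
t: 12.3
tool_pos: [0.5886, -0.0117, 0.1085]
orientation: [0.654, 3.072, -0.001]
force: [-0.9, -5.3, 4.7]
opening: 0.0426
gripper_force: 35.0
```

```bash
python3 r.py
```

```text
t 12.3 [ 0.5886 -0.0117  0.1085] turned 31.08 Tz [-0.877 -0.036  0.191] F [-0.9 -5.3  4.7] gf 35.0 op 0.0426
```

Emit:
play_rows(
  targets=[0,0,0,3],
)

```text
t: 12.38
tool_pos: [0.5887, -0.0117, 0.1085]
orientation: [0.734, 3.054, -0.001]
force: [-1.3, -5.7, 5.1]
opening: 0.0428
gripper_force: 35.0
```

```bash
python3 r.py
```

```text
t 12.38 [ 0.5887 -0.0117  0.1085] turned 34.08 Tz [-0.909 -0.025  0.147] F [-1.3 -5.7  5.1] gf 35.0 op 0.0428
```

Emit:
play_rows(
  targets=[0,0,0,3],
)

```text
t: 12.47
tool_pos: [0.5886, -0.0118, 0.1085]
orientation: [0.814, 3.034, -0.001]
force: [-0.5, -6.0, 5.6]
opening: 0.0425
gripper_force: 35.0
```

```bash
python3 r.py
```

```text
t 12.47 [ 0.5886 -0.0118  0.1085] turned 37.08 Tz [-0.942 -0.032  0.144] F [-0.5 -6.   5.6] gf 35.0 op 0.0425
```

Emit:
play_rows(
  targets=[0,0,0,3],
)

```text
t: 12.55
tool_pos: [0.5886, -0.0118, 0.1085]
orientation: [0.893, 3.011, -0.001]
force: [-0.6, -5.3, 5.8]
opening: 0.0428
gripper_force: 35.0
```

```bash
python3 r.py
```

```text
t 12.55 [ 0.5886 -0.0118  0.1085] turned 40.07 Tz [-0.931 -0.003  0.182] F [-0.6 -5.3  5.8] gf 35.0 op 0.0428
```

Emit:
play_rows(
  targets=[0,0,0,3],
)

```text
t: 12.63
tool_pos: [0.5886, -0.0118, 0.1085]
orientation: [0.972, 2.987, -0.001]
force: [-0.5, -4.9, 5.5]
opening: 0.0425
gripper_force: 35.0
```

```bash
python3 r.py
```

```text
t 12.63 [ 0.5886 -0.0118  0.1085] turned 43.08 Tz [-0.848 -0.012  0.167] F [-0.5 -4.9  5.5] gf 35.0 op 0.0425
```

Emit:
play_rows(
  targets=[0,0,0,3],
)

```text
t: 12.72
tool_pos: [0.5886, -0.0118, 0.1085]
orientation: [1.049, 2.96, -0.001]
force: [-1.4, -5.0, 5.0]
opening: 0.0425
gripper_force: 35.0
```

```bash
python3 r.py
```

```text
t 12.72 [ 0.5886 -0.0118  0.1085] turned 46.08 Tz [-0.942 -0.013  0.16 ] F [-1.4 -5.   5. ] gf 35.0 op 0.0425
```

Emit:
play_rows(
  targets=[0,0,0,3],
)

```text
t: 12.8
tool_pos: [0.5886, -0.0118, 0.1085]
orientation: [1.127, 2.932, -0.001]
force: [-0.8, -5.1, 5.8]
opening: 0.0426
gripper_force: 35.0
```

```bash
python3 r.py
```

```text
t 12.8 [ 0.5886 -0.0118  0.1085] turned 49.08 Tz [-0.95   0.056  0.221] F [-0.8 -5.1  5.8] gf 35.0 op 0.0426
```

Emit:
play_rows(
  targets=[0,0,0,3],
)

```text
t: 12.88
tool_pos: [0.5886, -0.0118, 0.1085]
orientation: [1.203, 2.901, -0.001]
force: [-1.4, -5.4, 5.5]
opening: 0.0427
gripper_force: 35.0
```

```bash
python3 r.py
```

```text
t 12.88 [ 0.5886 -0.0118  0.1085] turned 52.08 Tz [-0.939  0.019  0.121] F [-1.4 -5.4  5.5] gf 35.0 op 0.0427
```

Emit:
play_rows(
  targets=[0,0,0,3],
)

```text
t: 12.97
tool_pos: [0.5886, -0.0118, 0.1085]
orientation: [1.278, 2.869, -0.001]
force: [-0.9, -5.3, 5.4]
opening: 0.0431
gripper_force: 35.0
```

```bash
python3 r.py
```

```text
t 12.97 [ 0.5886 -0.0118  0.1085] turned 55.07 Tz [-0.918 -0.023  0.185] F [-0.9 -5.3  5.4] gf 35.0 op 0.0431
```

Emit:
play_rows(
  targets=[0,0,0,3],
)

```text
t: 13.05
tool_pos: [0.5886, -0.0118, 0.1085]
orientation: [1.353, 2.834, -0.001]
force: [-0.2, -5.3, 5.2]
opening: 0.0423
gripper_force: 35.0
```

```bash
python3 r.py
```

```text
t 13.05 [ 0.5886 -0.0118  0.1085] turned 58.07 Tz [-0.933  0.019  0.206] F [-0.2 -5.3  5.2] gf 35.0 op 0.0423
```

Wrist torque noise is about 0.03 N·m. The joint-6 torque looked much cleaner at the start, so I'll use that.

```bash
cat > r.py <<'E'
from h import *
s=read_state();M=R.from_rotvec(s["orientation"]).as_matrix()
print(round(s["t"],2),"turned",round((187.04-np.degrees(np.arctan2(M[1,0],M[0,0])))%360,2),"j6",s["joint_torque"][5].round(4),"Tz",s["wrist_torque"][2].round(3))
E
python3 r.py
```

```text
13.05 turned 58.07 j6 -1.0967 Tz 0.206
```

Emit:
play_rows(
  targets=[0,0,0,-3,0,0,0,-6],
)

```text
t: 13.22
tool_pos: [0.5886, -0.0118, 0.1085]
orientation: [1.197, 2.904, -0.0]
force: [-0.6, -5.0, 5.2]
opening: 0.0428
gripper_force: 35.0
```

```bash
python3 r.py
```

```text
13.22 turned 51.84 j6 1.747 Tz -0.055
```

Emit:
play_rows(
  targets=[0,0,0,-3,0,0,0,-6],
)

```text
t: 13.38
tool_pos: [0.5886, -0.0118, 0.1085]
orientation: [1.042, 2.963, -0.0]
force: [-0.8, -5.7, 5.2]
opening: 0.0427
gripper_force: 35.0
```

```bash
python3 r.py
```

```text
13.38 turned 45.8 j6 1.2196 Tz -0.123
```

Emit:
play_rows(
  targets=[0,0,0,-3,0,0,0,-6],
)

```text
t: 13.55
tool_pos: [0.5886, -0.0118, 0.1085]
orientation: [0.886, 3.013, -0.0]
force: [-0.4, -4.9, 4.6]
opening: 0.0425
gripper_force: 35.0
```

```bash
python3 r.py
```

```text
13.55 turned 39.8 j6 1.2006 Tz -0.085
```

Emit:
play_rows(
  targets=[0,0,0,-3,0,0,0,-6],
)

```text
t: 13.72
tool_pos: [0.5887, -0.0117, 0.1085]
orientation: [0.727, 3.056, -0.0]
force: [-0.5, -5.5, 5.7]
opening: 0.0425
gripper_force: 35.0
```

```bash
python3 r.py
```

```text
13.72 turned 33.8 j6 1.186 Tz -0.156
```

Emit:
play_rows(
  targets=[0,0,0,-3,0,0,0,-6],
)

```text
t: 13.88
tool_pos: [0.5886, -0.0117, 0.1085]
orientation: [0.566, 3.089, -0.0]
force: [-0.2, -4.9, 4.0]
opening: 0.043
gripper_force: 35.0
```

```bash
python3 r.py
```

```text
13.88 turned 27.81 j6 1.1721 Tz -0.125
```

Emit:
play_rows(
  targets=[0,0,0,-3,0,0,0,-6],
)

```text
t: 14.05
tool_pos: [0.5887, -0.0117, 0.1085]
orientation: [0.404, 3.115, -0.0]
force: [0.3, -5.1, 4.7]
opening: 0.0422
gripper_force: 35.0
```

```bash
python3 r.py
```

```text
14.05 turned 21.81 j6 1.1662 Tz -0.134
```

Emit:
play_rows(
  targets=[0,0,0,-3,0,0,0,-6],
)

```text
t: 14.22
tool_pos: [0.5886, -0.0117, 0.1085]
orientation: [0.24, 3.132, -0.0]
force: [-0.8, -5.1, 4.7]
opening: 0.0427
gripper_force: 35.0
```

```bash
python3 r.py
```

```text
14.22 turned 15.81 j6 1.1661 Tz -0.205
```

Emit:
play_rows(
  targets=[0,0,0,3,0,0,0,6],
)

```text
t: 14.38
tool_pos: [0.5887, -0.0117, 0.1085]
orientation: [0.41, 3.114, -0.001]
force: [0.3, -4.3, 5.8]
opening: 0.0424
gripper_force: 35.0
```

```bash
python3 r.py
```

```text
14.38 turned 22.04 j6 -1.692 Tz 0.083
```

Emit:
play_rows(
  targets=[0,0,0,3,0,0,0,6],
)

```text
t: 14.55
tool_pos: [0.5887, -0.0117, 0.1085]
orientation: [0.573, 3.088, -0.001]
force: [-1.4, -4.4, 6.1]
opening: 0.0426
gripper_force: 35.0
```

```bash
python3 r.py
```

```text
14.55 turned 28.08 j6 -1.174 Tz 0.078
```

Emit:
play_rows(
  targets=[0,0,0,3,0,0,0,6],
)

```text
t: 14.72
tool_pos: [0.5886, -0.0118, 0.1085]
orientation: [0.734, 3.054, -0.001]
force: [-0.7, -5.0, 5.7]
opening: 0.0425
gripper_force: 35.0
```

```bash
python3 r.py
```

```text
14.72 turned 34.08 j6 -1.1545 Tz 0.114
```

Emit:
play_rows(
  targets=[0,0,0,3,0,0,0,6],
)

```text
t: 14.88
tool_pos: [0.5886, -0.0118, 0.1085]
orientation: [0.893, 3.011, -0.001]
force: [-0.9, -4.9, 5.6]
opening: 0.0425
gripper_force: 35.0
```

```bash
python3 r.py
```

```text
14.88 turned 40.08 j6 -1.1401 Tz 0.18
```

Emit:
play_rows(
  targets=[0,0,0,3,0,0,0,6],
)

```text
t: 15.05
tool_pos: [0.5886, -0.0118, 0.1085]
orientation: [1.049, 2.96, -0.001]
force: [0.3, -5.9, 5.6]
opening: 0.0428
gripper_force: 35.0
```

```bash
python3 r.py
```

```text
15.05 turned 46.08 j6 -1.1253 Tz 0.232
```

Emit:
play_rows(
  targets=[0,0,0,3,0,0,0,6],
)

```text
t: 15.22
tool_pos: [0.5886, -0.0118, 0.1085]
orientation: [1.203, 2.901, -0.001]
force: [-0.2, -6.2, 4.5]
opening: 0.0426
gripper_force: 35.0
```

```bash
python3 r.py
```

```text
15.22 turned 52.08 j6 -1.1121 Tz 0.194
```

Joint-6 torque gives foot contact at about 29.4° of tool turn in the forward direction, with the slope as expected. 14 N falls at about 57.5°, so I'll go to about 58.5° and release.

Emit:
play_rows(
  targets=[0,0,0,3,0,0,0,6],
)

```text
t: 15.38
tool_pos: [0.5886, -0.0118, 0.1085]
orientation: [1.353, 2.834, -0.001]
force: [-1.5, -5.7, 5.4]
opening: 0.0426
gripper_force: 35.0
```

```bash
python3 r.py
```

```text
15.38 turned 58.08 j6 -1.0966 Tz 0.21
```

Emit:
play_rows(
  targets=[0,0,0,0.5,0,0,0,0.5,0,0,0,0.5,0,0,0,0.5],
)

```text
t: 15.72
tool_pos: [0.5885, -0.0118, 0.1085]
orientation: [1.362, 2.83, -0.0]
force: [-0.0, -6.2, 6.0]
opening: 0.0425
gripper_force: 35.0
```

```bash
python3 r.py
```

```text
15.72 turned 58.45 j6 0.0018 Tz -0.034
```

Emit:
play_rows(
  targets=[0,0,0,0,0,0,0,0,0,0,0,0,0,0,0,0,0,0,0,0,0,0,0,0,0,0,0,0],
  grip=8.0,
)

```text
t: 16.3
tool_pos: [0.5883, -0.0113, 0.1079]
orientation: [-1.363, -2.83, -0.0]
force: [0.4, -0.7, -0.4]
opening: 0.0795
gripper_force: 0.0
```

Emit:
play_rows(
  targets=[0,0,-2,0,0,0,-5,0,0,0,-8,0,0,0,-11,0,0,0,-12,0,0,0,-12,0],
)

```text
t: 16.8
tool_pos: [0.5905, -0.0116, 0.2322]
orientation: [1.361, 2.824, 0.004]
force: [-0.0, 0.6, -1.1]
opening: 0.0802
gripper_force: 0.0
```

```bash
python3 -c "
from h import *
go((.588,-.011,.23),130)
cw=cam('wrist');cs=cam('side')
im=np.hstack([cv2.resize(cs['image'][130:250,220:370],None,fx=2.6,fy=2.6,interpolation=2),cv2.resize(cw['image'],(400,312))]);cv2.imwrite('pics/f1.png',im[:,:,::-1])"
```

```text
t 16.8 pos [ 0.5905 -0.0116  0.2322] yaw 128.55 tilt [ 0.007 -0.001 -1.   ] q6 -44.7 op 0.0802 F [-0.   0.6 -1.1] T [-0.04 -0.13 -0.  ] gf 0.0
MOVE [ 0.2  -0.15  0.22] roll -1.5
```

View pics/f1.png

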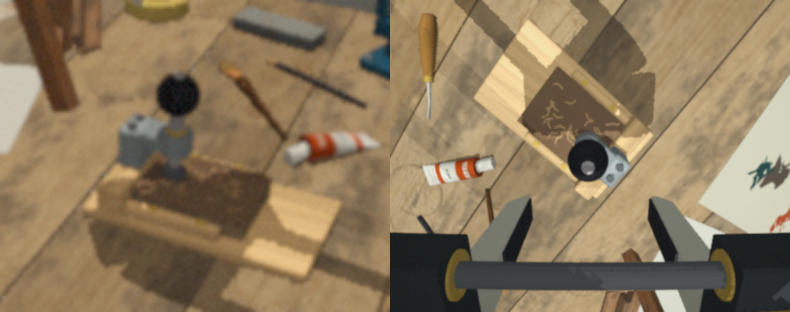

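The block is against the stop, the foot is down on it, and the gripper is open and clear above the ball.

```bash
python3 -c "
from plant import workorder
print(workorder.close_job())"
```

```text
the job is handed in; nothing more can be done
None
```

The job is handed in: the lino block is home against the back stop, the foot holds it with about 14.5 N (estimated from joint torque, not measured directly), and the gripper is open and clear of everything.

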